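# Lay the glove cartons down with the openings up

## Task

Two glove dispenser cartons, a purple one and a blue one, have been left standing on end. Push each of them over on the spot, so that it lies flat on the table with its oval glove opening facing up, ready for people to pull gloves from. Only push: do not lift or carry the cartons or shove them away across the table, and leave everything else where it is.

Things in the scene. Friction and masses are not known exactly. Their poses are not given: they have to be found in the camera images.
- purple_carton: purple and white carton, loose, 0.2 to 0.42 kg, standing on end at the start left or right of the middle: 65 mm deep (own x), 110 wide (own y), 200 tall (own z). Origin: centre of the end it stands on. Its -x face is the purple panel with the dark oval opening; the purple print folds 24 mm round onto the top end, seen from above as a purple stripe along that edge; the rest is white. The floor it falls on (own +x side) is clear.
- blue_carton: blue and white carton, loose, 0.2 to 0.42 kg, standing on end at the start left or right of the middle: 60 mm deep (own x), 100 wide (own y), 150 tall (own z). Origin: centre of the end it stands on. Its -x face is the blue panel with the dark oval opening; the blue print folds 24 mm round onto the top end, seen from above as a blue stripe along that edge; the rest is white. The floor it falls on (own +x side) is clear.
- purple_carton_center (a point): centre of the purple carton, 100 mm up at the start; at 32.5 mm height when it lies flat on its plain white face. Pushed on the panel near its top along own +x, the carton tips with little sliding, passes its balance point at about 0.32 rad and falls by itself, panel up
- purple_carton_foot (a point): middle of the purple carton's foot edge on the plain white side (own +x), the edge it should tip about; on the table from start to end. At the start own +x points away from the robot, turned at most 40 degrees left or right of straight ahead; which carton stands left and which right varies
- blue_carton_center (a point): centre of the blue carton, 75 mm up at the start; at 30 mm height when it lies flat on its plain white face. Pushed on the panel near its top along own +x, the carton tips with little sliding, passes its balance point at about 0.38 rad and falls by itself, panel up
- blue_carton_foot (a point): middle of the blue carton's foot edge on the plain white side (own +x), the edge it should tip about; on the table from start to end. At the start own +x points away from the robot, turned at most 40 degrees left or right of straight ahead; which carton stands left and which right varies
- green_cup: lime green paper cup, open, 80 mm across the rim, 100 mm tall, light, stands mouth up; origin at the centre of its underside; to be left alone; between the cartons, nearer the robot
- pink_cup: pink paper cup, open, 80 mm across the rim, 100 mm tall, light, stands mouth up; origin at the centre of its underside; to be left alone; near the robot on its left
- sky_cup: sky blue paper cup, open, 80 mm across the rim, 100 mm tall, light, stands mouth up; origin at the centre of its underside; to be left alone; by the left edge
- ink_bottle: black dropper bottle with pink band, 26 mm across, 65 mm tall, standing between the cartons, farther from the robot; origin at the centre of its underside; to be left alone
- tin: metal tin with copper band, 70 mm across, 100 mm tall, near the robot on its right; origin at the centre of its underside; to be left alone
- pump_bottle: clear bottle with blue label, 60 mm across, 160 mm tall, far right; origin at the centre of its underside; to be left alone
- mould: white disc, 70 mm across, 22 mm high, far left; origin at the centre of its underside; to be left alone
- wipes: yellow pack of wipes, 120 by 75 by 45 mm high, far right; origin at the centre of its underside; to be left alone
Not all that is in view belongs to the job. Leave any red look-alike of the blue_carton alone.

How it is judged:
At the end, for the whole second after the job is handed in: Both cartons lie flat on the table (within 0.15 rad, centre less than 13 mm above its resting height) with the opening panel up, at rest, and the foot edge each was tipped about is within 60 mm of where it began (angle between each of purple_carton, blue_carton's own x axis and vertical above 2.99 rad and height (world z) of purple_carton_center below 0.045 m and distance of each of purple_carton_foot, blue_carton_foot from where it was at the start of the episode below 0.06 m and linear speed of each of purple_carton, blue_carton below 0.02 m/s and angular speed of each of purple_carton, blue_carton below 0.1 rad/s and height (world z) of blue_carton_center below 0.0425 m); the robot touches nothing.
It fails at once if the purple carton was lifted or carried, or tipped over another edge (its plain-side foot edge left the table by more than 30 mm) (height (world z) of purple_carton_foot above 0.03 m).
It fails at once if the blue carton was lifted or carried, or tipped over another edge (its plain-side foot edge left the table by more than 30 mm) (height (world z) of blue_carton_foot above 0.03 m).
It fails at once if a cup was pushed about (more than 30 mm) or knocked over (distance of any of green_cup, pink_cup, sky_cup from where it was at the start of the episode above 0.03 m or angle between any of green_cup, pink_cup, sky_cup's own z axis and vertical above 0.5 rad).
It fails at once if the ink bottle, tin or pump bottle was pushed about (more than 30 mm) or knocked over (distance of any of ink_bottle, tin, pump_bottle from where it was at the start of the episode above 0.03 m or angle between any of ink_bottle, tin, pump_bottle's own z axis and vertical above 0.5 rad).
It fails at once if the mould or the wipes was pushed about (more than 30 mm) or knocked over (distance of any of mould, wipes from where it was at the start of the episode above 0.03 m or angle between any of mould, wipes's own z axis and vertical above 0.5 rad).
It also fails if it takes over 48 s, if anything falls off the work surface, if the arm or the gripper's body presses on something with over 40 N, if the wrist force passes 120 N, or if a joint passes its speed limit or range.

## Robot

A 7-joint arm with a two-finger parallel gripper is mounted at the origin on the work surface. World frame = base frame: x ahead of the robot, y to its left, z up, the work surface at z = 0. Lengths are in m, angles in rad, forces in N, time in s.
With the tool pointing down it reaches from about 0.375 to 0.925 m from the base axis. Payload 3.1 kg.
Tool frame: the origin (TCP) lies between the finger pads; the fingertips stand 19 mm ahead of it and the grasp point (between the pads) is the TCP; z points along the fingers, y is the line along which they close (so a half turn about z gives the same grasp; the last joint's range is limited). The gripper opens to 85 mm and grips with 20 to 120 N. Pads are 22 mm wide; open, the fingers measure 114 mm over their backs; the gripper's body (76 mm by 85 mm) begins 54 mm behind the grasp point. The pads swing forward as they close: fully open they stand 13 mm farther back than shut.
Start: joints at [-1.41, 0.383, 0.044, 1.598, -0.018, 1.161, -0.05], TCP at [0.166, 0.628, 0.25] pointing down, gripper open.
Joint ranges: [-2.61, 2.61], [-0.41, 2.15], [-1.48, 1.57], [0, 2.5], [-1.57, 4.71], [0.05, 1.97], [-2.85, 2.85]. Speed limits (rad/s): [2.79, 2.79, 3.14, 3.14, 3.14, 3.14, 3.14].

## Interface

Orientations are given as a unit quaternion [x, y, z, w].
In Python, from bench import move_ptp, movel, move_j, move_gripper, pause, inverse_kinematics, read_camera, camera_params, MotionError, sign_off, look_for, tip_of, read_time_s, read_qpos, read_joint_vel, read_effort, read_eef_pos, read_tcp_rot, read_ft_force, read_ft_torque, read_finger_gap, read_grasp_force gives the robot as it stands. Calls block until the motion is done:
- move_ptp(position, orientation): joint-space move of the TCP to a pose.
- movel(position, orientation=None, speed=0.15): straight line of the TCP; orientation=None keeps the orientation; speed is the mean speed in m/s.
- move_j(angles): joint-space move.
- move_gripper(opening, effort=None): finger opening in m; effort is the grip in N (None keeps the last); returns when the fingers have stopped.
- pause(seconds).
- inverse_kinematics(position, orientation): joint angles nearest the present ones, or None.
- read_camera(name): name is "side" or "top" or "wrist"; returns the picture (384x512x3 uint8, red, green, blue); there is no depth.
- camera_params(name): a dict with "K" (3x3 intrinsics, pixels), "camera_from_world" (4x4, takes a point from world to camera coordinates). Camera axes: x right, y down, z forward; pixel columns grow to the right and rows downward; lengths in m; the calibration is good to about 2 mm. A picture is of the moment at which its call begins: read the wrist's pose just before it. camera_params takes no time and is no camera call; for the wrist camera it gives the pose at the moment of the call.
A pose or a line that the arm cannot do raises MotionError and nothing moves.
- sign_off(): hands the job in; it is judged then, once.
Trained networks look in the newest picture that a camera, given by its name, has taken for a name from the list of things; names that differ only in an ending like _2 or _b are one class to them, and where a whole thing is asked for, a point or a joint stands for the part that bears it (a point fixed in the world has none). Each returns a list of dicts, best first, with "confidence" (0 to 1); they miss things now and then, are a little off and sometimes report something else, mostly with a low value. They report only what shows in the picture. A call takes as long as a camera call. They do not tell look-alikes from the thing itself.
- look_for(camera, name): "at" ([column, row] in pixels, amid what is visible of it).
- tip_of(camera, name): "at" ([column, row] in pixels: a listed point, or the origin of a listed thing).
Readings, each from a call of its own:
- read_time_s(): time.
- read_qpos(): joint angles.
- read_joint_vel(): joint speeds.
- read_effort(): joint torques, N m.
- read_eef_pos(): TCP position.
- read_tcp_rot(): TCP orientation.
- read_ft_force(): force on the tool from outside, world axes, zero at the start.
- read_ft_torque(): the same for the moment, N m.
- read_finger_gap(): finger opening in m.
- read_grasp_force(): force on a finger pad.
Only numpy, scipy, OpenCV 4.12 (cv2) and the standard library are available. Lean on these libraries where they do the work, as an engineer would, in place of code of your own. Each camera call takes 0.05 s, during which the arm holds its last target. There are 200 camera calls.

## Working session

There is one attempt and no reset: what is moved stays moved. The work goes in short steps, each a Python script; the robot and the scene stay as the last script left them, time stands still between calls to the robot, and variables do not carry over. Pictures are saved under pics/ and viewed, at most 10 in all, crops included, and the job is handed in when it is done.

```bash
mkdir -p pics; ls; python3 - <<'E'
from bench import *
import cv2
for c in ("top","side"):
    im=read_camera(c); cv2.imwrite(f"pics/{c}0.png",cv2.resize(im[:,:,::-1],(800,600)))
    p=camera_params(c); print(c,p["K"],p["camera_from_world"])
    for n in ("purple_carton","blue_carton"):
        print(n,look_for(c,n)); print(' tip',tip_of(c,n)); print(' foot',tip_of(c,n+"_foot"),tip_of(c,n+"_center"))
print(read_time_s(),read_tcp_rot())
E
```

```text
pics
top [[395.09983948   0.         260.51364891]
 [  0.         395.09983948 186.5219738 ]
 [  0.           0.           1.        ]] [[-0.00403938 -0.9999892  -0.00230015  0.00356892]
 [-0.99472511  0.00425386 -0.10248838  0.53446539]
 [ 0.10249706  0.00187403 -0.99473154  1.4557672 ]
 [ 0.          0.          0.          1.        ]]
purple_carton [{'at': [331.9, 202.6], 'confidence': 0.63}]
 tip [{'at': [325.5, 204.3], 'confidence': 0.59}, {'at': [263.3, 154.6], 'confidence': 0.45}]
 foot [{'at': [329.6, 193.2], 'confidence': 0.65}] [{'at': [333.6, 203.1], 'confidence': 0.86}]
blue_carton [{'at': [177.8, 125.8], 'confidence': 0.88}, {'at': [227.1, 166.6], 'confidence': 0.76}, {'at': [178.3, 205.4], 'confidence': 0.74}, {'at': [211.3, 238.8], 'confidence': 0.73}, {'at': [130.8, 144.9], 'confidence': 0.59}]
 tip [{'at': [217.9, 237.4], 'confidence': 0.9}, {'at': [230.9, 173.4], 'confidence': 0.71}, {'at': [140.0, 148.0], 'confidence': 0.64}, {'at': [182.8, 134.4], 'confidence': 0.61}, {'at': [183.4, 206.7], 'confidence': 0.58}]
 foot [{'at': [175.5, 131.3], 'confidence': 0.72}, {
[... 1168 characters left out ...]
 {'at': [192.5, 191.1], 'confidence': 0.59}, {'at': [178.3, 164.3], 'confidence': 0.22}]
 tip [{'at': [216.2, 187.5], 'confidence': 0.87}, {'at': [281.3, 171.8], 'confidence': 0.87}, {'at': [239.8, 319.2], 'confidence': 0.72}, {'at': [264.3, 202.2], 'confidence': 0.57}, {'at': [250.8, 156.6], 'confidence': 0.55}, {'at': [221.8, 221.0], 'confidence': 0.33}]
 foot [{'at': [255.4, 204.6], 'confidence': 0.97}, {'at': [258.5, 162.3], 'confidence': 0.91}] [{'at': [193.8, 185.7], 'confidence': 0.91}, {'at': [216.3, 169.4], 'confidence': 0.65}, {'at': [289.1, 155.5], 'confidence': 0.65}, {'at': [264.5, 182.5], 'confidence': 0.62}]
0.9 [ 1.29001047e-01  9.91644457e-01 -1.43692734e-06 -2.56548150e-06]
```

View pics/top0.png

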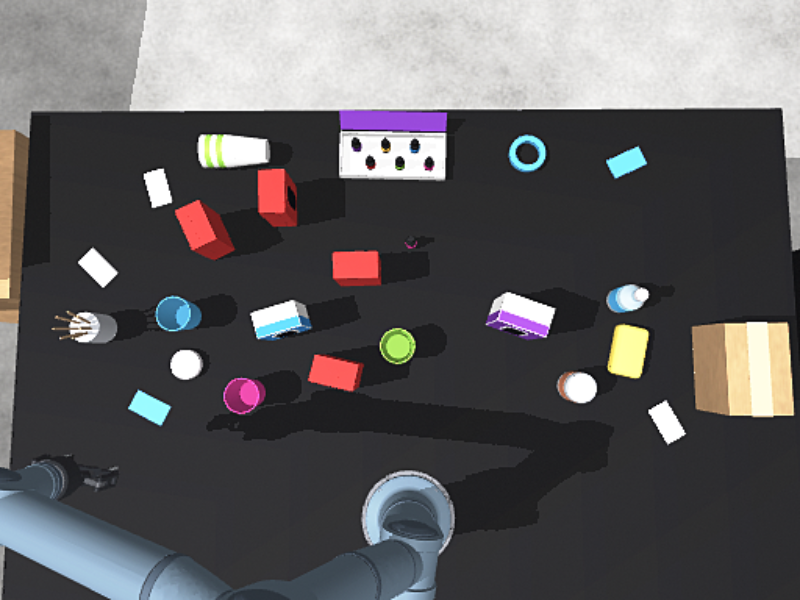

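View pics/side0.png

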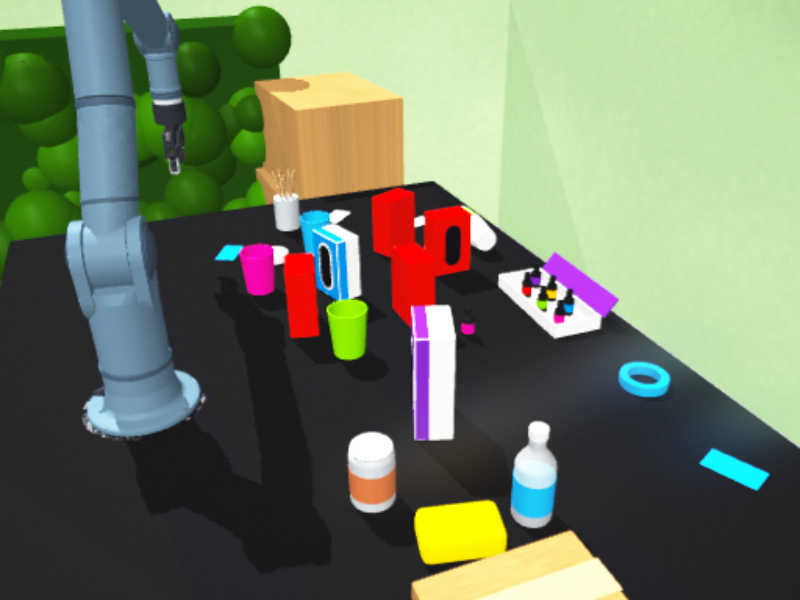

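The top view (800x600 pixels) shows these candidates:
- Purple carton at (520,315).
- Blue carton at (281,320), with a blue stripe and white top.
- Red look-alikes at (335,372), (357,268), (278,197) and (205,230).
- Other blue or purple things: the sky cup at (178,313), cyan cards at (150,407) and (627,162), and the purple lid at (393,120).

I choose (520,315) and (281,320) by their stripe and white tops. Next I'll fit box models to them and check in one crop.

```bash
cat > fit.py <<'E'
import numpy as np, cv2
from bench import *
from scipy.optimize import minimize
DIM={"purple_carton":(.065,.110,.200),"blue_carton":(.060,.100,.150)}
SEED={"purple_carton":(333,199),"blue_carton":(180,199)}
def proj(cam,P):
    p=camera_params(cam); P=np.atleast_2d(P); T=p["camera_from_world"]
    c=(P@T[:3,:3].T+T[:3,3])@p["K"].T; return c[:,:2]/c[:,2:]
def box(n,x,y,a):
    d,w,h=DIM[n]; c,s=np.cos(a),np.sin(a)
    return np.array([[x+c*i-s*j,y+s*i+c*j,k] for k in(0,h) for i,j in((-d/2,-w/2),(d/2,-w/2),(d/2,w/2),(-d/2,w/2))])
def unproj(cam,uv,z):
    p=camera_params(cam); T=p["camera_from_world"]; R=T[:3,:3]
    o=-R.T@T[:3,3]; r=R.T@np.linalg.solve(p["K"],[*uv,1]); return o+r*(z-o[2])/r[2]
def fit(n,im):
    m=(im.max(2)>75).astype(np.uint8); _,l=cv2.connectedComponents(m,connectivity=4)
    m=(l==l[SEED[n][1],SEED[n][0]]).astype(np.uint8)
    h,_=cv2.findContours(m,0,1); hull=cv2.convexHull(np.vstack(h)); S=8; o=np.array(hull.reshape(-1,2).min(0)-20)
    size=(hull.reshape(-1,2).max(0)-o+20)*S
    M=cv2.resize(cv2.fillConvexPoly(np.zeros(im.shape[:2],np.uint8),hull,1)[o[1]:o[1]+size[1]//S,o[0]:o[0]+size[0]//S],tuple(int(v) for v in size),interpolation=0)
    def cost(q):
        p=(proj("top",box(n,*q[:2]/10,q[2]))-o+.5)*S
        A=cv2.fillConvexPoly(np.zeros_like(M),cv2.convexHull(p.astype(np.int32)),1)
        return 1-(A&M).sum()/(A|M).sum()
    x0=unproj("top",SEED[n],DIM[n][2])[:2]*10
    best=min((minimize(cost,[*x0,a],method="Nelder-Mead",options=dict(initial_simplex=np.array([[0,0,0],[.2,0,0],[0,.2,0],[0,0,.2]])+[*x0,a])) for a in(-.6,-.3,0,.3,.6)),key=lambda r:r.fun)
    return best.x/[10,10,1],best.fun
E
python3 - <<'E'
from fit import *
im=read_camera("top"); si=read_camera("side"); out=[]
for n in DIM:
    q,f=fit(n,im); print(n,q.round(4),"1-iou",round(f,3))
    for cam,I in(("top",im),("side",si)):
        p=proj(cam,box(n,*q)); c=p.mean(0).astype(int)
        v=cv2.resize(I[c[1]-38:c[1]+38,c[0]-50:c[0]+50,::-1],None,fx=4,fy=4,interpolation=0)
        pp=((p-c+[50,38]+.5)*4).astype(int)
        for a in range(4):
            b=(a+1)%4
            for i,j in((a,b),(a+4,b+4),(a,a+4)): cv2.line(v,tuple(map(int,pp[i])),tuple(map(int,pp[j])),(0,255,255),1)
        out.append(v)
cv2.imwrite("pics/fit.png",np.vstack([np.hstack(out[:2]),np.hstack(out[2:])])[:600])
for n,z in(("green_cup",.05),("pink_cup",.05),("sky_cup",.05),("ink_bottle",.03),("tin",.05),("pump_bottle",.08)):
    r=look_for("top",n)[:1]; print(n,[unproj("top",d["at"],z).round(3) for d in r])
for uv in((335,372),(357,268)): print("red",unproj("top",np.array(uv)*.64,.15).round(3))
E
```

```text
purple_carton [ 0.4682 -0.2499 -0.3505] 1-iou 0.041
blue_carton [0.4633 0.291  0.2959] 1-iou 0.062
green_cup [array([0.407, 0.026, 0.05 ])]
pink_cup [array([0.299, 0.377, 0.05 ])]
sky_cup [array([0.473, 0.549, 0.05 ])]
ink_bottle [array([ 0.661, -0.01 ,  0.03 ])]
tin [array([ 0.318, -0.394,  0.05 ])]
pump_bottle [array([ 0.519, -0.504,  0.08 ])]
red [0.346 0.158 0.15 ]
red [0.574 0.112 0.15 ]
```

View pics/fit.png

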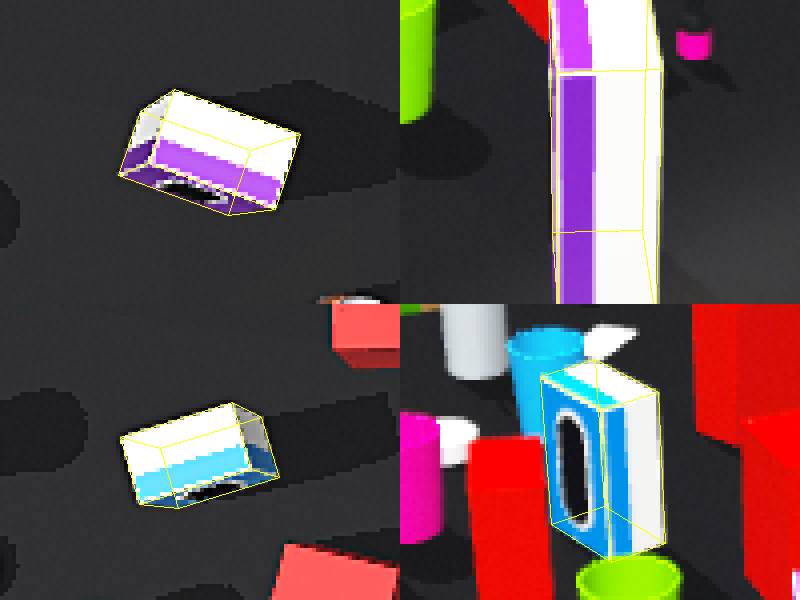

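The box fits match both views: stripes and openings are on the near side and each own +x points away from the robot. Blue goes first.

```bash
cat > push.py <<'E'
from fit import *
from scipy.spatial.transform import Rotation as Rn
def push(n,q,tip,over):
    x,y,a=q; d=DIM[n][0]; c,s=np.cos(a),np.sin(a); u=np.array([c,s,0]); z=tip+.019
    quat=Rn.from_matrix(np.array([[-c,-s,0],[-s,c,0],[0,0,-1]]).T).as_quat()
    face=np.array([x,y,0])-u*d/2; P=lambda k,h:face+u*k+[0,0,h]
    p0=P(-.06,.33); move_ptp(p0,quat); movel(P(-.06,z),quat,speed=.2)
    for k in np.arange(-.045,over+.001,.01):
        movel(P(k,z),quat,speed=.06); print(round(k,3),(read_ft_force()@u).round(2),end="; ")
    print(read_time_s()); pause(.3)
    movel(P(over-.03,.33),quat,speed=.25); print(read_time_s())
E
python3 - <<'E'
from push import *
q=read_eef_pos(); move_gripper(0.0,20); movel([q[0],q[1],.33])
push("blue_carton",(.4633,.2910,.2959),.130,.070)
cv2.imwrite("pics/b1.png",cv2.resize(read_camera("side")[:,:,::-1],(800,600)))
E
```

```text
-0.045 -0.24; -0.035 0.26; -0.025 -0.19; -0.015 -0.67; -0.005 -0.29; 0.005 -0.03; 0.015 0.11; 0.025 0.58; 0.035 0.02; 0.045 -0.62; 0.055 0.14; 0.065 -0.46; 9.2417
10.425
```

View pics/b1.png

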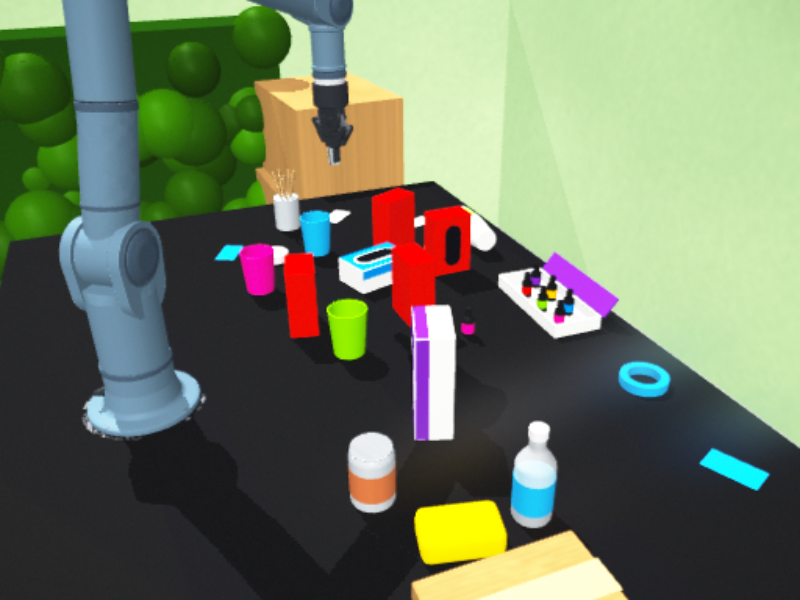

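The blue carton lies flat with its opening up at (370,265), and its neighbours haven't moved. Purple is next, with the same push.

```bash
python3 - <<'E'
from push import *
push("purple_carton",(.4682,-.2499,-.3505),.175,.085)
pause(.5)
a,b=read_camera("side"),read_camera("top")
cv2.imwrite("pics/p1.png",cv2.resize(np.hstack([a[100:384,100:400],b[40:324,100:400]])[:,:,::-1],(800,379)))
# expected lying footprints, if tipped without sliding, vs. picture
for n,q in(("blue_carton",(.4633,.2910,.2959)),("purple_carton",(.4682,-.2499,-.3505))):
    d,w,h=DIM[n]; c,s=np.cos(q[2]),np.sin(q[2]); k=d/2+h/2
    print(n,"expected",proj("top",[q[0]+c*k,q[1]+s*k,d]).round(1),[r for r in look_for("top",n)])
E
```

```text
-0.045 0.07; -0.035 0.44; -0.025 1.15; -0.015 -0.07; -0.005 -0.76; 0.005 -0.09; 0.015 -0.39; 0.025 0.43; 0.035 0.23; 0.045 -0.14; 0.055 0.72; 0.065 -0.23; 0.075 -0.49; 0.085 0.65; 17.7667
18.775
blue_carton expected [[173.5 178.1]] [{'at': [211.9, 237.9], 'confidence': 0.97}, {'at': [173.9, 126.0], 'confidence': 0.73}, {'at': [228.6, 169.3], 'confidence': 0.71}, {'at': [173.0, 179.7], 'confidence': 0.61}, {'at': [131.9, 144.3], 'confidence': 0.61}]
purple_carton expected [[341.2 169.4]] [{'at': [339.5, 165.3], 'confidence': 0.77}]
```

View pics/p1.png

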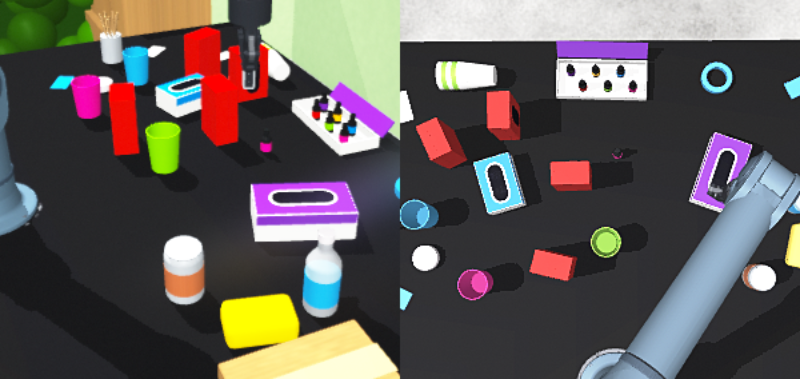

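Both cartons lie flat with their openings up: blue at (500,183) and purple at (720,172) in the right half. They are about 1 cm or less from where a slide-free tip would put them, nothing else has moved, and the arm is clear above.

```bash
python3 -c "
from bench import *
print(sign_off())"
```

```text
the job is handed in; nothing more can be done
None
```

Both cartons were pushed over on the spot and lie flat with their openings facing up, nothing else moved in the pictures, and the job is handed in; the sign-off returned no verdict.

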